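Find the key that unlocks the sample locker

ROBOT

A 6-joint arm with a two-finger parallel gripper is mounted at the origin on a cart in front of the work surface, level with it; the furniture and walls round the work are solid. World frame = base frame: x ahead of the robot, y to its left, z up, the work surface at z = 0. Lengths are in m, angles in rad, forces in N, time in s.
With the tool pointing down it reaches from about 0.225 to 0.875 m from the base axis. Payload 3.4 kg.
Tool frame: the origin (TCP) lies midway between the tips of the shut fingers; the grasp point (between the pads) lies 19 mm behind it; z points along the fingers, y is the line along which they close (so a half turn about z gives the same grasp; the last joint's range is limited). The gripper opens to 85 mm and grips with 20 to 120 N. Pads are 22 mm wide; open, the fingers measure 114 mm over their backs; the gripper's body (76 mm by 85 mm) begins 54 mm behind the grasp point. The pads swing forward as they close: fully open they stand 13 mm farther back than shut.
Start: joints at [-1.419, 0.276, 1.505, -0, 1.361, -0.121], TCP at [0.155, -0.554, 0.231] pointing down, gripper open.
Joint ranges: [-2.89, 2.89], [-0.75, 2.08], [0.22, 2.7], [-1.18, 4.32], [0.11, 2.71], [-2.7, 2.7]. Speed limits (rad/s): [2.57, 2.57, 3.14, 3.14, 3.14, 3.14].

INTERFACE

Orientations are given as a unit quaternion [w, x, y, z].
In Python, from rig import * gives the robot as it stands.
- The arm moves only by the tool apply_moves, never from a script. Its argument "steps" is one flat list of numbers, 4 for each row, row after row: the shift along the world's x, y, z in cm, then the turn about the world's z in degrees. A call has 1 to 8 rows; each row is the pose to reach, as a shift and turn from the pose commanded when the call began; what a row does not reach only later rows make up. A row lasts 1/12 s, in which the tool goes at most 41.7 mm and 7.16 degrees, less where a joint would pass 70% of its speed; a pose out of reach is approached as far as the arm can. A call with a gripper value outside its range is refused whole. "jaw" is the closure in counts, from 0 (fully open) to 255 (shut), set as the call begins (left out, the last holds). The fingers move at their own pace and stop on an object; "newtons" is the grip in N (left out, the last holds). Time passes only in rows, so rows that repeat a pose let the fingers close. It gives the time, the measured TCP pose, the force, the opening and the grip force at its end, in the units of the state.
- get_state(): the state, without advancing time (a new reading comes with each control period).
- get_image(name): name is "side" or "top"; returns the picture (420x560x3 uint8, red, green, blue); there is no depth.
- calibration(name): a dict with "fx", "fy", "cx", "cy" (pixels), "xyz" and "rotation" of the camera in the world. Camera axes: x right, y up, looking along -z (the intrinsics and any distortion apply to the point x, -y, -z); pixel columns grow to the right and rows downward; lengths in m; the calibration is good to about 2 mm. A picture is of the moment at which its call begins. calibration takes no time and is no camera call.
- sign_off(): hands the job in; it is judged then, once.
The state is a dict: "clock": time; "qpos": joint angles; "qd": joint speeds; "effort": joint torques, N m; "position": TCP position; "ee_rot": TCP orientation; "contact_force": force on the tool from outside, world axes, zero at the start; "moment": the same for the moment, N m; "width": finger opening in m; "gripper_force": force on a finger pad.
Only numpy, scipy, OpenCV 4.12 (cv2) and the standard library are available. Lean on these libraries where they do the work, as an engineer would, in place of code of your own. Each camera call takes 0.05 s, during which the arm holds its last target. There are 200 camera calls.

TASK

One of the two big keys on the wooden rack fits the lock of the grey locker: push a key fully in with its handle up, then tip the handle over to the left to turn the red latch a full quarter turn, to its open stop; if the key jams, hang it back upright in the rack before you try the other. With the latch open, draw the key out and lay it flat on the green mat, with the other key left hanging upright in the rack. Leave the flask, the amber bottle and the crucible standing where they are.

Things in the scene. Friction and masses are not known exactly. Their poses are not given: they have to be found in the camera images.
- key_blue_handle (a point): Centre of the blue plastic grip (22 x 22 mm, 58 long along z) on an L-shaped steel key. Key frame: x along the shaft to the bit, z along the handle away from the shaft (up at the start). It lies 105 mm behind the collar point (-x) and 53 mm off the shaft's axis (+z). Shaft 14 x 14 mm.
- key_blue_collar (a point): Point on the blue key's shaft axis at the front of its brass collar (26 mm across, 8 mm long); key frame. Ahead of it the bit: flat blade 36 mm wide (z), 8 mm thick (y, 4 at its leading edge), a 10 mm round pilot pin, ending 53 mm ahead. Bits are cut differently; which key fits changes from start to start and cannot be seen.
- key_blue: The blue key as a body, about 0.16 kg: origin at its collar point, key frame. Centre of mass about 65 mm behind the collar point, 17 mm toward the handle. A hub 26 mm across and long sits where the handle joins; laid flat, the key's axis is 13 mm above what it lies on.
- key_yellow_handle (a point): Centre of the yellow plastic grip (22 x 22 mm, 58 long along z) on an L-shaped steel key. Key frame: x along the shaft to the bit, z along the handle away from the shaft (up at the start). It lies 105 mm behind the collar point (-x) and 53 mm off the shaft's axis (+z). Shaft 14 x 14 mm.
- key_yellow_collar (a point): Point on the yellow key's shaft axis at the front of its brass collar (26 mm across, 8 mm long); key frame. Ahead of it the bit: flat blade 36 mm wide (z), 8 mm thick (y, 4 at its leading edge), a 10 mm round pilot pin, ending 53 mm ahead. Bits are cut differently; which key fits changes from start to start and cannot be seen.
- key_yellow: The yellow key as a body, about 0.16 kg: origin at its collar point, key frame. Centre of mass about 65 mm behind the collar point, 17 mm toward the handle. A hub 26 mm across and long sits where the handle joins; laid flat, the key's axis is 13 mm above what it lies on.
- keyhole (a point): Slot centre on the front face of the cam lock of a fixed grey locker (140 deep, 200 wide, 165 mm high); axis 110 mm up. x points into the lock, z up. Slot upright, 39.5 x 11.5 mm, 4 mm chamfer. A key goes in handle up, until its collar rests on the face (collar point here). Either key goes fully in; let go, it stays and droops a few degrees.
- latch (a joint): Turn of the lock's rotor and red tongue, rad: 0 locked (tongue to the lock's +y), 1.57 open (tongue down). The right key turns it when its handle is tipped from upright toward the lock's +y until level (about 1.5 N at the grip); a wrong key jams by 0.3: set it upright again. Play 0.15. It stays where left; a key draws straight out at 0 or 1.57 only.
- latch_tip (a point): End of the red latch tongue (16 mm wide, 7 mm thick), 68 mm from the lock's axis and 6 mm in front of its face.
- rack_left (a point): Left place of the fixed wooden rack: where a key's collar point is when it rests there, handle up, bit along this frame's x (z up), axis 85 mm above the worktop. The shaft lies in open-topped notches 17 mm wide, 22 mm deep, in two 8 mm walls 25 and 80 mm behind this point; wall tops at 100 mm.
- rack_right (a point): The right place of the key rack, 90 mm from the left one; otherwise the same. Either key may start in either place.
- mat: Flat green mat fixed on the worktop, 250 (x) x 180 (y) x 3 mm; origin at the centre of its underside.
- flask: Bystander: glass conical flask, 79 mm wide, 125 mm high, loose; origin at its underside's centre.
- amber_bottle: Bystander: small amber reagent bottle with white cap, 49 mm wide, 96 mm high, loose; origin at its underside's centre.
- crucible: Bystander: white porcelain crucible with lid, 41 mm wide, 39 mm high, loose; origin at its underside's centre.

How it is judged:
By the outcome, as a careful person would: the job done as asked, in the order asked, and still so for the second after the job is handed in, with the robot touching nothing.
It also fails if it takes over 72 s, if anything falls off the work surface, if the arm or the gripper's body presses on something with over 40 N, if the wrist force passes 120 N, or if a joint passes its speed limit or range.

## Working session

There is one attempt and no reset: what is moved stays moved. The work goes in short steps, Python scripts to look and compute and a tool call to move; the robot and the scene stay as the last step left them, time stands still between calls to the robot, and variables do not carry over. Pictures are saved under pics/ and viewed, at most 10 in all, crops included, and the job is handed in when it is done.

Besides the shell and the picture viewer there is one more tool, called after "Request:" as name(argument=value, ...) on one line, values as JSON. apply_moves: Moves the arm, as the interface text tells. Its arguments: {"type":"object","properties":{"steps":{"type":"array","items":{"type":"number"}},"jaw":{"type":"number"},"newtons":{"type":"number"}},"required":["steps"]}

```bash
mkdir -p pics
cat > h.py <<'E'
from rig import *
import numpy as np, cv2
def shot(name,f):
    im=get_image(name); cv2.imwrite('pics/'+f+'_raw.png',im[:,:,::-1]); return im
def crop(f,out,x0,y0,x1,y1,s):
    im=cv2.imread('pics/'+f+'_raw.png')[y0:y1,x0:x1]
    cv2.imwrite('pics/'+out+'.png',cv2.resize(im,None,fx=s,fy=s,interpolation=cv2.INTER_CUBIC))
def ray(name,u,v):
    c=calibration(name); d=np.array([(u-c['cx'])/c['fx'],-(v-c['cy'])/c['fy'],-1.0])
    R=np.array(c['rotation']); 
    d=R@d; return np.array(c['xyz']),d/np.linalg.norm(d)
def tri(a,b):
    (p,d),(q,e)=ray('side',*a),ray('top',*b)
    s=np.linalg.lstsq(np.c_[d,-e],q-p,rcond=None)[0]
    A,B=p+s[0]*d,q+s[1]*e; return (A+B)/2,np.linalg.norm(A-B)
def atz(name,u,v,z):
    p,d=ray(name,u,v); return p+d*(z-p[2])/d[2]
def proj(name,P):
    c=calibration(name); p=np.array(c['rotation']).T@(np.array(P)-np.array(c['xyz']))
    return c['cx']+c['fx']*p[0]/-p[2], c['cy']-c['fy']*p[1]/-p[2]
E
python3 - <<'E'
from h import *
for n in('side','top'):
    im=shot(n,n+'0'); print(calibration(n))
a=[cv2.imread(f'pics/{n}0_raw.png') for n in('side','top')]
cv2.imwrite('pics/side0.png',cv2.resize(a[0],(800,600)));cv2.imwrite('pics/top0.png',cv2.resize(a[1],(800,600)))
print(get_state())
E
```

```text
{'fx': 449.96432114596814, 'fy': 449.96432114596814, 'cx': 279.78136493131797, 'cy': 209.76649053587732, 'xyz': array([0.06840842, 0.81956815, 0.68388719]), 'rotation': array([-0.24928834, -0.14013705,  0.47314544,  0.83327686])}
{'fx': 402.6877244810913, 'fy': 402.6877244810913, 'cx': 280.0110334184195, 'cy': 212.9455106561775, 'xyz': array([0.43220184, 0.0141444 , 1.11836568]), 'rotation': array([-0.69711061, -0.04531502,  0.04580663,  0.71406239])}
{'clock': 0.1, 'qpos': array([-1.41901266e+00,  2.76564140e-01,  1.50597357e+00,  2.08947626e-05,
        1.36070728e+00, -1.20981692e-01]), 'qd': array([-0.00150903, -0.00079924, -0.00312625,  0.00135662,  0.00200275,
       -0.00211642]), 'effort': array([ 2.52086938e-03, -4.17699623e+01, -2.46405333e+01, -1.72854775e-04,
        5.84670313e-03,  2.77819964e-06]), 'position': array([ 0.15484576, -0.55328832,  0.23052088]), 'ee_rot': array([-8.26229650e-04,  9.90714248e-01,  1.35958067e-01, -2.50868177e-06]), 'contact_force': array([-0.83893097,  1.02610956,  0.18050555]), 'moment': array([ 0.01732939, -0.00830669, -0.04304981]), 'gripper_force': 0.0, 'width': 0.08551485389547622}
```

View pics/side0.png

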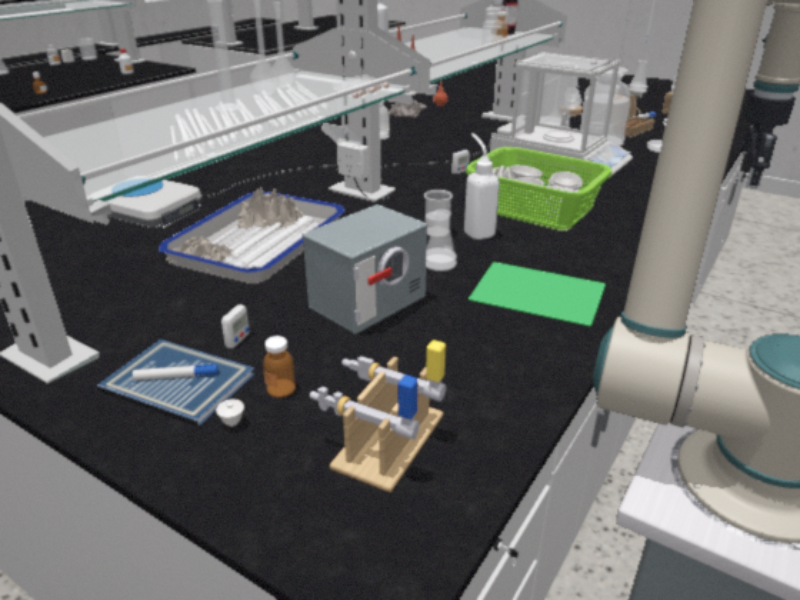

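View pics/top0.png

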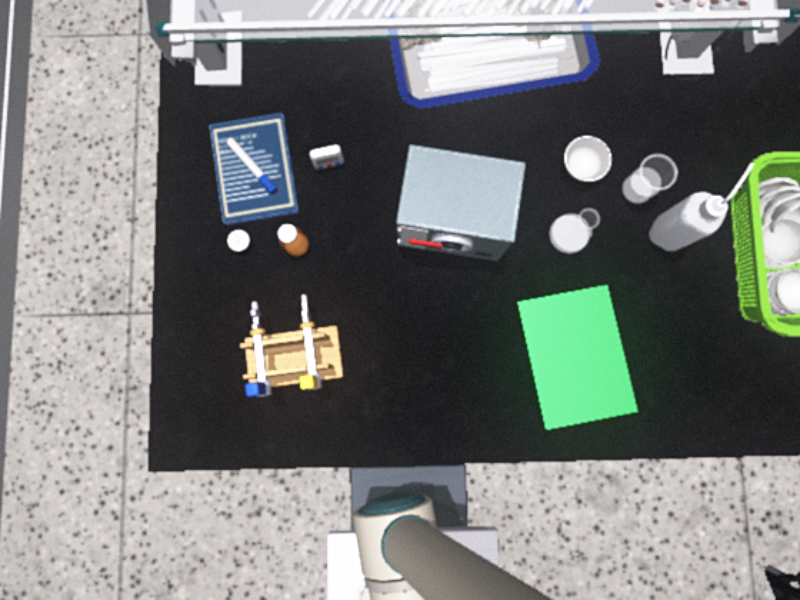

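```bash
sed -i "s/^import numpy.*/import numpy as np, cv2\nfrom scipy.spatial.transform import Rotation as Ro\ndef RR(c): return Ro.from_quat(c['rotation'],scalar_first=True).as_matrix()/; s/np.array(c\['rotation'\])/RR(c)/" h.py
cat >> h.py <<'E'
def duo(out,fa,a,fb,b,n=400):  # a,b=(x0,y0,size)
    o=[]
    for f,(x,y,s) in((fa,a),(fb,b)):
        im=cv2.resize(cv2.imread('pics/'+f+'_raw.png')[y:y+s,x:x+s],(n,n),interpolation=cv2.INTER_CUBIC)
        for k in range(0,s,10):
            p=int(k*n/s); L=8 if k%50 else 16
            cv2.line(im,(p,0),(p,L),(0,255,255),1); cv2.line(im,(0,p),(L,p),(0,255,255),1)
        o.append(im)
    cv2.imwrite('pics/'+out+'.png',np.hstack(o))
E
python3 - <<'E'
from h import *
duo('rack','side0',(210,230,100),'top0',(165,200,80))
duo('lock','side0',(210,140,100),'top0',(270,100,100))
# sanity: mat corners
for u,v in((518,302),(608,286),(637,411),(547,430)): print(atz('top',u*.7,v*.7,0.003).round(3))
for u,v in((486,264),(606,289),(594,322),(471,294)): print(atz('side',u*.7,v*.7,0.003).round(3))
E
```

```text
[ 0.576 -0.219  0.003]
[ 0.603 -0.397  0.003]
[ 0.36  -0.436  0.003]
[ 0.329 -0.262  0.003]
[ 0.614 -0.375  0.003]
[ 0.35  -0.413  0.003]
[ 0.328 -0.272  0.003]
[ 0.579 -0.236  0.003]
```

View pics/rack.png

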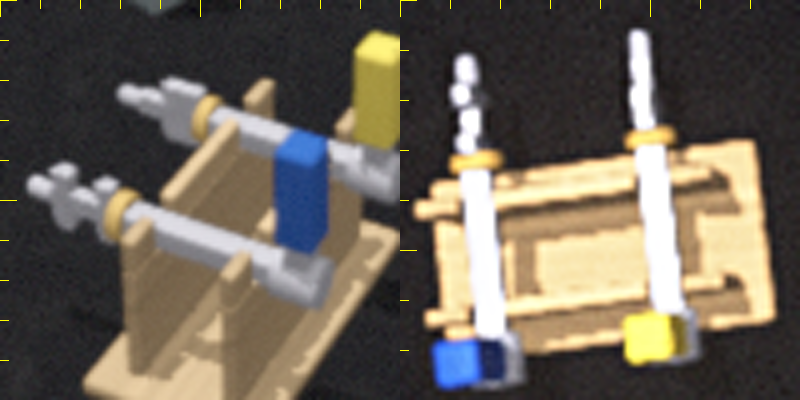

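View pics/lock.png

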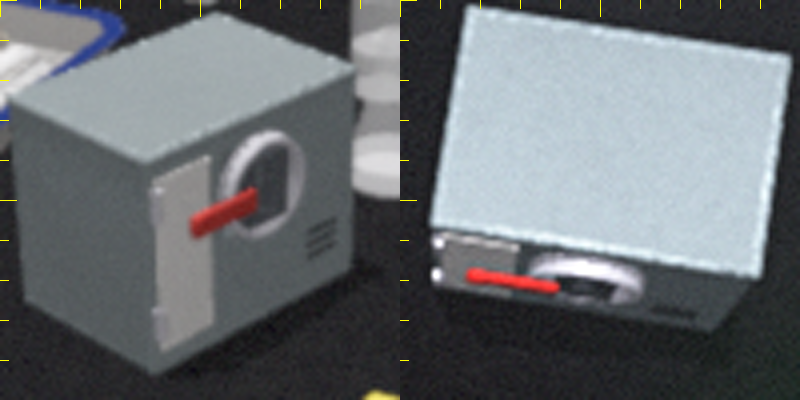

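Run:
```python
from h import *
S=lambda x,y:(210+x/4-.4,230+y/4-.4); T=lambda x,y:(165+(x-400)/5-.4,200+y/5-.4)
for n,a,b in(('bluegriptop',(301,146),(456,363)),('bcollar',(122,212),(476,161)),('ycollar',(206,117),(650,137)),('btip',(28,185),(466,53)),('ytip',(118,92),(638,29)),
 ('bhubend',(318,285),(508,365))):
    P,e=tri(S(*a),T(*b)); print(n,P.round(4),round(e,4))
print('ygt z=.167',atz('top',*T(650,338),.167).round(4),'bgt',atz('top',*T(456,363),.167).round(4))
for n,x in(('bcol',(476,161)),('ycol',(650,137)),('btip',(466,57)),('ytip',(638,33))): print(n,atz('top',*T(*x),.085).round(4))
S=lambda x,y:(210+x/4-.4,140+y/4-.4); T=lambda x,y:(270+(x-400)/4-.4,100+y/4-.4)
for n,a,b in(('FL',(148,162),(432,226)),('FR',(353,68),(763,277)),('BR',(215,12),(790,57)),('BL',(12,98),(467,7)),('ring',(270,185),(585,280)),('tonguetip',(195,228),(468,275)),('tongueroot',(255,198),(557,288))):
    P,e=tri(S(*a),T(*b)); print(n,P.round(4),round(e,4), atz('top',*T(*b),.165).round(4))
print('ring z.11',atz('top',*T(585,280),.11).round(4),atz('side',*S(270,185),.11).round(4))
for z in(.09,.1,.11):
  print('tongue',atz('top',*T(468,275),z).round(4),atz('side',*S(195,228),z).round(4))
```

```text
bluegriptop [0.4222 0.2594 0.1663] 0.001
bcollar [0.5232 0.27   0.0876] 0.0001
ycollar [0.5337 0.1809 0.0871] 0.0005
btip [0.5799 0.2766 0.0841] 0.0001
ytip [0.59   0.1871 0.0851] 0.0002
bhubend [0.4176 0.254  0.0796] 0.0036
ygt z=.167 [0.4312 0.1682 0.167 ] bgt [0.4217 0.2589 0.167 ]
bcol [0.5235 0.2707 0.085 ]
ycol [0.5337 0.1812 0.085 ]
btip [0.5776 0.2763 0.085 ]
ytip [0.5881 0.1872 0.085 ]
FL [0.6954 0.0143 0.1635] 0.0007 [0.6953 0.0145 0.165 ]
FR [ 0.6615 -0.1847  0.1619] 0.0044 [ 0.6588 -0.1851  0.165 ]
BR [ 0.7979 -0.2081  0.1652] 0.0021 [ 0.7969 -0.2086  0.165 ]
BL [ 0.8327 -0.0116  0.1631] 0.0047 [ 0.834  -0.0104  0.165 ]
ring [ 0.67   -0.0835  0.1118] 0.0048 [ 0.6595 -0.0773  0.165 ]
tonguetip [ 0.6768 -0.0081  0.111 ] 0.0014 [ 0.6643 -0.0066  0.165 ]
tongueroot [ 0.6673 -0.0646  0.1106] 0.0008 [ 0.655  -0.0602  0.165 ]
ring z.11 [ 0.6726 -0.0826  0.11  ] [ 0.6694 -0.0868  0.11  ]
tongue [ 0.6826 -0.0082  0.09  ] [ 0.6983 -0.0385  0.09  ]
tongue [ 0.6801 -0.008   0.1   ] [ 0.6877 -0.0241  0.1   ]
tongue [ 0.6777 -0.0078  0.11  ] [ 0.6771 -0.0096  0.11  ]
```

Run:
```python
from h import *
import numpy as np
x=np.array([.9839,-.1788,0]);y=np.array([.1788,.9839,0])
for n in('side','top'):
  im=cv2.imread(f'pics/{n}0_raw.png')
  x0,y0=(253,165) if n=='side' else (282,148)
  im=cv2.resize(im[y0:y0+50,x0:x0+50],(800,800),interpolation=cv2.INTER_CUBIC)[:,:]
  im=cv2.resize(im,(400,400))
  if n=='side':A=im
  else:B=im
  # candidate keyhole prints
  for K in((.670,-.083,.11),(.671,-.0765,.11)):
    K=np.array(K); print(n,K,[tuple(((np.array(proj(n,q))-(x0,y0)+.5)*8).round().astype(int)) for q in(K,K+.068*y-.006*x,K+.035*y,K-.035*y,K+[0,0,.035],K-[0,0,.035])])
cv2.imwrite('pics/lock2.png',np.hstack([A,B]))
```

```text
side [ 0.67  -0.083  0.11 ] [(np.int64(189), np.int64(175)), (np.int64(58), np.int64(251)), (np.int64(117), np.int64(210)), (np.int64(259), np.int64(141)), (np.int64(189), np.int64(82)), (np.int64(189), np.int64(264))]
side [ 0.671  -0.0765  0.11  ] [(np.int64(176), np.int64(181)), (np.int64(44), np.int64(258)), (np.int64(103), np.int64(217)), (np.int64(247), np.int64(147)), (np.int64(176), np.int64(89)), (np.int64(177), np.int64(271))]
top [ 0.67  -0.083  0.11 ] [(np.int64(276), np.int64(185)), (np.int64(64), np.int64(171)), (np.int64(168), np.int64(168)), (np.int64(385), np.int64(201)), (np.int64(286), np.int64(158)), (np.int64(267), np.int64(209))]
top [ 0.671  -0.0765  0.11  ] [(np.int64(256), np.int64(182)), (np.int64(43), np.int64(168)), (np.int64(148), np.int64(166)), (np.int64(364), np.int64(199)), (np.int64(265), np.int64(156)), (np.int64(247), np.int64(207))]
```

View pics/lock2.png

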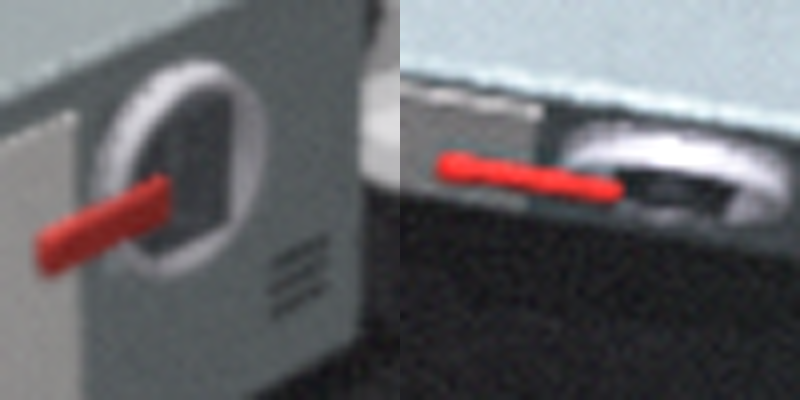

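Run:
```python
from h import *
o=[]
for n,(x0,y0) in(('side',(258,166)),('top',(295,150))):
  im=np.mean([get_image(n)[:,:,::-1].astype(float) for _ in range(8)],0)
  np.save(f'pics/{n}avg.npy',im)
  im=cv2.resize(im[y0:y0+40,x0:x0+40],(400,400),interpolation=cv2.INTER_CUBIC)
  im=np.clip((im-15)*2.6,0,255)
  for k in range(0,40,5): cv2.line(im,(k*10,0),(k*10,8),(0,255,255),1);cv2.line(im,(0,k*10),(8,k*10),(0,255,255),1)
  o.append(im)
cv2.imwrite('pics/lock3.png',np.hstack(o))
```

```text
[ WARN:0@15.141] global loadsave.cpp:1063 imwrite_ Unsupported depth image for selected encoder is fallbacked to CV_8U.
```

View pics/lock3.png

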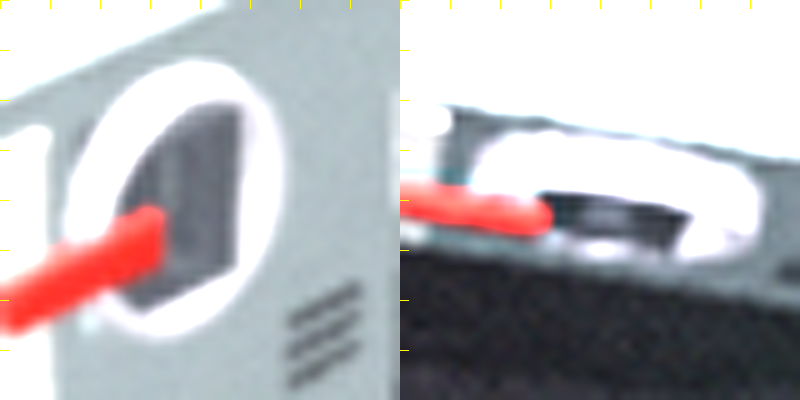

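Request:
apply_moves(steps=[27.5,72.3,0,-9,27.5,72.3,0,-9,27.5,72.3,0,-9,27.5,72.3,0,-9,27.5,72.3,0,-9,27.5,72.3,0,-9,27.5,72.3,0,-9,27.5,72.3,0,-9], jaw=0, newtons=60)

```text
clock: 1.57
position: [0.2736, -0.2404, 0.2315]
ee_rot: [0.0, 0.998, 0.057, 0.0]
contact_force: [1.5, 0.5, 1.3]
width: 0.0852
gripper_force: 0.0
```

Request:
apply_moves(steps=[15.6,41.1,0,0,15.6,41.1,0,0,15.6,41.1,0,0,15.6,41.1,0,0,15.6,41.1,0,0,15.6,41.1,0,0,15.6,41.1,0,0,15.6,41.1,0,0])

```text
clock: 2.23
position: [0.3919, 0.0717, 0.2318]
ee_rot: [0.0, 0.998, 0.058, 0.001]
contact_force: [1.5, -0.8, 0.7]
width: 0.085
gripper_force: 0.0
```

Run:
```python
from h import *
s=get_state(); print(s['clock'],s['position'],s['ee_rot'],s['qpos'])
```

```text
2.2333 [0.39189441 0.07166493 0.23176928] [2.40011344e-04 9.98306903e-01 5.81616162e-02 7.04445373e-04] [ 6.15371525e-03  3.08039391e-03  1.83693544e+00 -4.21427320e-04
  1.30014489e+00  1.46067348e+00]
```

Request:
apply_moves(steps=[3.7,9.8,0,0,3.7,9.8,0,0,3.7,9.8,0,0,3.7,9.8,0,0])

```text
clock: 2.57
position: [0.4305, 0.1716, 0.2313]
ee_rot: [-0.001, 0.998, 0.06, 0.001]
contact_force: [0.4, -0.1, 0.1]
width: 0.0853
gripper_force: 0.0
```

Run:
```python
from h import *
s=get_state(); print(s['clock'],s['position'],s['ee_rot'])
shot('side','side1');shot('top','top1')
duo('p1','side1',(210,200,120),'top1',(155,190,110))
```

```text
2.5667 [0.43045039 0.17161647 0.23127631] [-1.15916045e-03  9.98186460e-01  6.01808371e-02  8.44867696e-04]
```

View pics/p1.png

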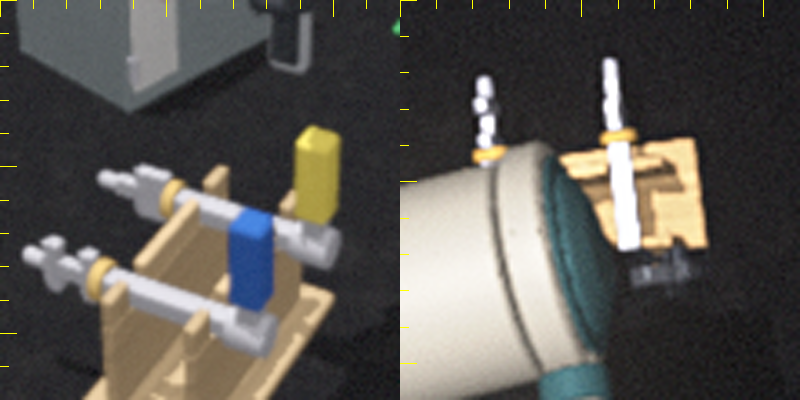

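Request:
apply_moves(steps=[0,-0.2,-3.5,0,0,-0.2,-7,0,0,-0.2,-10.5,0,0,-0.2,-10.7,0,0,-0.2,-10.7,0])

```text
clock: 3.08
position: [0.4269, 0.1639, 0.1234]
ee_rot: [0.001, 0.998, 0.057, -0.002]
contact_force: [-0.1, 0.4, 1.3]
width: 0.085
gripper_force: 0.0
```

Request:
apply_moves(steps=[0,0,0,0,0,0,0,0,0,0,0,0,0,0,0,0,0,0,0,0,0,0,0,0], jaw=255, newtons=70)

```text
clock: 3.58
position: [0.4293, 0.1666, 0.1253]
ee_rot: [-0.001, 0.998, 0.058, 0.001]
contact_force: [-1.3, 2.9, 4.3]
width: 0.0211
gripper_force: 67.6
```

Request:
apply_moves(steps=[0,0,2,0,0,0,4,0,0,0,6,0,0,-1,6,0,2,-5,6,-3,3.5,-9,6,-8,4.8,-13,6,-13,5.8,-17,6,-16.9])

```text
clock: 4.25
position: [0.4855, -0.0028, 0.1832]
ee_rot: [0.0, 0.996, -0.091, -0.001]
contact_force: [0.4, 0.9, -1.9]
width: 0.0213
gripper_force: 68.6
```

Request:
apply_moves(steps=[0.7,-4,0,0,0.7,-4.5,-1.2,0,0.7,-4.5,-2.5,0,0.7,-4.5,-3.5,0,0.7,-4.5,-3.5,0,0.7,-4.5,-3.5,0])

```text
clock: 4.75
position: [0.4916, -0.0454, 0.1482]
ee_rot: [-0.0, 0.996, -0.089, -0.001]
contact_force: [0.1, 0.3, -1.4]
width: 0.0212
gripper_force: 69.0
```

Run:
```python
from h import *
for i in range(3):
  s=get_state(); print(s['clock'],s['position'].round(4),s['ee_rot'].round(4),s['contact_force'].round(2),s['width']); shot('side','side2');shot('top','top2')
duo('p2','side2',(240,160,75),'top2',(270,145,75))
```

```text
4.75 [ 0.4916 -0.0454  0.1482] [-1.00e-04  9.96e-01 -8.93e-02 -1.50e-03] [ 0.06  0.26 -1.36] 0.02120156684470353
4.85 [ 0.4928 -0.0453  0.1496] [ 2.00e-04  9.96e-01 -8.90e-02  2.00e-04] [ 0.07 -0.28 -2.08] 0.021291397646049388
4.95 [ 0.4932 -0.0453  0.15  ] [ 2.00e-04  9.96e-01 -8.89e-02  7.00e-04] [-0.12 -0.4  -2.18] 0.021107253296742526
```

View pics/p2.png

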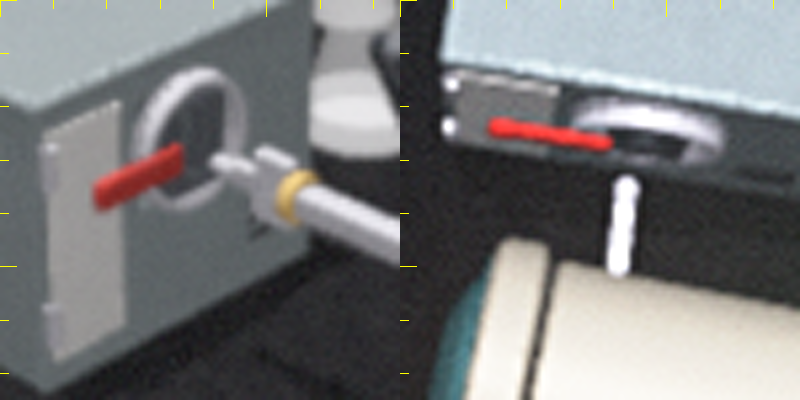

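Run:
```python
from h import *
s=75/400
S=lambda x,y:(240+x*s-.4,160+y*s-.4); T=lambda x,y:(270+(x-400)*s-.4,145+y*s-.4)
P,e=tri(S(213,160),T(626,177)); print('tip',P,e)
a=np.radians(-10.3);x=np.array([np.cos(a),np.sin(a),0]);y=np.array([-x[1],x[0],0])
K=np.array([.6705,-.080,.11]); d=P-K; print('lockframe',d@x,d@y,d[2])
A=atz('top',*T(626,177),.11);B=atz('top',*T(620,270),.11);print(A,B,np.degrees(np.arctan2(*(A-B)[[1,0]])))
for off in(-.004,0,.004,.007):
  Q=K+off*y; print(off,proj('top',Q),proj('side',Q))
# collar from side at its predicted plane
C=P-.053*x; print('pred collar side',(np.array(proj('side',C))-(240,160)+.4)/s, 'handle pred',P-.158*x+[0,0,.053])
```

```text
tip [ 0.65150895 -0.07181872  0.11040123] 0.0002361506057397853
lockframe -0.020147840530786727 0.004653792688247102 0.0004012295195306853
[ 0.65148983 -0.07190729  0.11      ] [ 0.60642047 -0.06750829  0.11      ] -5.574703235158827
-0.004 (np.float64(316.42765147382283), np.float64(170.6705542343088)) (np.float64(276.4102247911672), np.float64(186.22118189810666))
0 (np.float64(314.8810851031444), np.float64(170.4336840831966)) (np.float64(275.39012213454083), np.float64(186.7182487205244))
0.004 (np.float64(313.3347682175254), np.float64(170.1968521429008)) (np.float64(274.3658547336403), np.float64(187.21734490360413))
0.007 (np.float64(312.175194241568), np.float64(170.0192532579656)) (np.float64(273.59490570320236), np.float64(187.59300629642237))
pred collar side [291.52818303 195.51633387] handle pred [ 0.49605511 -0.04356797  0.16340123]
```

Request:
apply_moves(steps=[-0.08,-0.46,0,0,-0.08,-0.46,0,0,0.6,-0.59,0,0,1.3,-0.71,0,0,1.9,-0.82,0,0,2.48,-0.93,0,0,2.48,-0.93,0,0])

```text
clock: 5.63
position: [0.5195, -0.0554, 0.1493]
ee_rot: [0.0, 0.996, -0.09, 0.001]
contact_force: [0.2, -0.2, -1.2]
width: 0.0206
gripper_force: 69.0
```

Request:
apply_moves(steps=[0.5,-0.09,0,0,0.98,-0.18,0,0,0.98,-0.18,0,0])

```text
clock: 5.88
position: [0.5286, -0.0571, 0.1493]
ee_rot: [0.0, 0.996, -0.09, 0.001]
contact_force: [0.4, 0.1, -2.1]
width: 0.0212
gripper_force: 69.0
```

Request:
apply_moves(steps=[0.5,-0.09,0,0,1.0,-0.18,0,0,1.5,-0.27,0,0,1.97,-0.36,0,0,1.97,-0.36,0,0])

```text
clock: 6.3
position: [0.5485, -0.0607, 0.1494]
ee_rot: [0.0, 0.996, -0.09, 0.001]
contact_force: [0.7, -0.2, -2.2]
width: 0.0214
gripper_force: 69.0
```

Request:
apply_moves(steps=[0.5,-0.09,0,0,0.98,-0.18,0,0,1.28,-0.23,0,0,1.28,-0.23,0,0])

```text
clock: 6.63
position: [0.5601, -0.0629, 0.1495]
ee_rot: [0.0, 0.996, -0.09, -0.0]
contact_force: [-2.3, -0.5, 0.5]
width: 0.0212
gripper_force: 69.4
```

Request:
apply_moves(steps=[0.2,-0.04,0,0,0.39,-0.07,0,0,0.39,-0.07,0,0])

```text
clock: 6.88
position: [0.5601, -0.0627, 0.1495]
ee_rot: [-0.0, 0.996, -0.09, -0.004]
contact_force: [-11.0, 1.2, 6.5]
width: 0.0215
gripper_force: 70.4
```

Request:
apply_moves(steps=[0.2,-0.04,0,0,0.3,-0.05,0,0,0.3,-0.05,0,0])

```text
clock: 7.13
position: [0.56, -0.0626, 0.1495]
ee_rot: [-0.0, 0.996, -0.09, -0.007]
contact_force: [-15.3, 1.7, 11.2]
width: 0.021
gripper_force: 70.9
```

Request:
apply_moves(steps=[-0.5,0.09,0,0,-0.5,0.09,0,0])

```text
clock: 7.3
position: [0.5599, -0.0624, 0.1493]
ee_rot: [-0.0, 0.996, -0.089, -0.001]
contact_force: [-4.3, 1.0, 1.5]
width: 0.0209
gripper_force: 69.4
```

Request:
apply_moves(steps=[0,0,0,0,0,0,0,0,0,0,0,0,0,0,0,0,0,0,3.5,0,0,0,7,0,0,0,7,0], jaw=0)

```text
clock: 7.88
position: [0.5663, -0.064, 0.2261]
ee_rot: [0.001, 0.996, -0.089, 0.007]
contact_force: [0.8, 0.3, 0.4]
width: 0.0854
gripper_force: 0.0
```

Run:
```python
from h import *
s=get_state(); print(s['clock'],s['position'].round(4),s['contact_force'].round(2),s['width']); shot('side','side3');shot('top','top3')
im=cv2.imread('pics/side3_raw.png')
h=cv2.cvtColor(im,cv2.COLOR_BGR2HSV)
# yellow grip, brass, red
for n,lo,hi in(('yel',(25,150,120),(35,255,255)),('brass',(12,100,90),(24,255,255)),('red',(0,170,100),(6,255,255))):
  m=cv2.inRange(h,lo,hi); m[:150]=0;m[:,:240]=0
  k,l,st,c=cv2.connectedComponentsWithStats(m); 
  print(n,[(st[i].tolist(),c[i].round(1).tolist()) for i in range(1,k) if st[i,4]>8])
a=np.radians(-10.3);x=np.array([np.cos(a),np.sin(a),0])
for K in((.6705,-.08,.11),(.666,-.0795,.11)):
  K=np.array(K);print('collar mid',proj('side',K-.004*x),'grip',proj('side',K-.105*x+[0,0,.053]))
duo('p3','side3',(240,130,110),'top3',(270,145,90))
```

```text
7.8833 [ 0.5663 -0.064   0.2261] [0.84 0.3  0.38] 0.08536835754200969
yel [([302, 178, 11, 19, 143], [307.5, 187.5])]
brass [([274, 184, 7, 8, 26], [276.4, 187.1]), ([240, 277, 5, 6, 19], [241.4, 278.8])]
red [([259, 188, 15, 10, 56], [266.5, 192.6])]
collar mid (np.float64(276.4501394890229), np.float64(187.1966236210832)) grip (np.float64(305.2894066880008), np.float64(181.63771201059978))
collar mid (np.float64(277.7319286561401), np.float64(187.6997927836723)) grip (np.float64(306.7324912729112), np.float64(182.16733525840704))
```

View pics/p3.png

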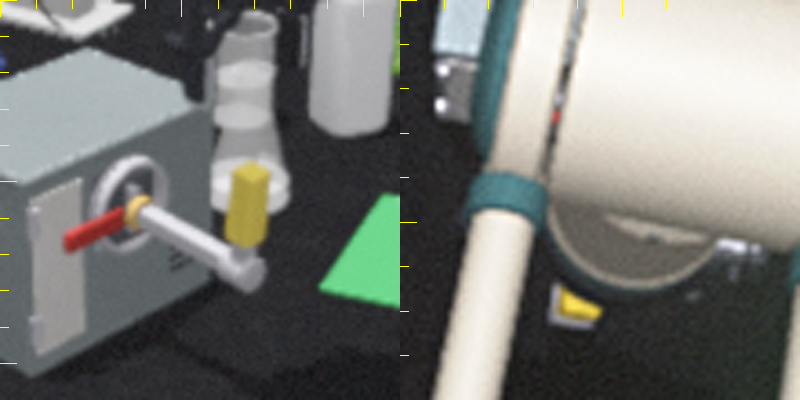

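Request:
apply_moves(steps=[-0.5,-2.8,0,0,-0.81,-4.6,0,0,-0.81,-4.6,0,0,-0.81,-4.6,0,0,-0.81,-4.6,-3.5,0,-0.81,-4.6,-7.2,0,-0.81,-4.6,-7.2,0,-0.81,-4.6,-7.2,0], jaw=255)

```text
clock: 8.65
position: [0.552, -0.1075, 0.1454]
ee_rot: [-0.001, 0.996, -0.089, -0.003]
contact_force: [-0.1, -0.0, 0.5]
width: 0.0001
gripper_force: 0.0
```

```bash
cat >> h.py <<'E'
def blobs():
    im=get_image('side')[:,:,::-1].astype(np.uint8).copy()
    h=cv2.cvtColor(im,cv2.COLOR_BGR2HSV); r={}
    for n,lo,hi in(('yel',(25,130,90),(36,255,255)),('blue',(105,150,60),(125,255,255)),('brass',(12,100,90),(24,255,255)),('red',(0,150,80),(6,255,255))):
        m=cv2.inRange(h,lo,hi); m[:150]=0;m[:,:240]=0
        k,l,st,c=cv2.connectedComponentsWithStats(m)
        r[n]=[(st[i].tolist(),c[i].round(1).tolist()) for i in range(1,k) if st[i,4]>8]
        print(n,r[n])
    return r
def st():
    s=get_state(); print(round(s['clock'],2),s['position'].round(4),s['contact_force'].round(1),round(s['width'],4)); return s
E
python3 -c "
from h import *
st();blobs();st()"
```

```text
8.65 [ 0.552  -0.1075  0.1454] [-0.1 -0.   0.5] 0.0001
yel [([302, 176, 13, 22, 194], [307.7, 186.6])]
blue [([279, 262, 13, 31, 337], [284.8, 276.4])]
brass [([274, 184, 7, 8, 28], [276.4, 187.3]), ([240, 277, 5, 6, 19], [241.4, 278.8])]
red [([258, 187, 16, 12, 79], [265.8, 192.8])]
8.7 [ 0.5538 -0.1083  0.1474] [ 1.1  0.7 -0.4] -0.0004
```

Request:
apply_moves(steps=[0.18,1.0,0,0,0.36,1.97,0,0,0.45,2.46,0,0,0.54,2.95,0,0,0.64,3.54,0,0,0.64,3.54,0,0])

```text
clock: 9.2
position: [0.5608, -0.0728, 0.1482]
ee_rot: [0.0, 0.996, -0.089, 0.001]
contact_force: [-0.3, -1.8, 0.6]
width: 0.0002
gripper_force: 0.6
```

Request:
apply_moves(steps=[0.09,0.5,0,0,0.13,0.7,0,0,0.13,0.7,0,0])

```text
clock: 9.45
position: [0.5615, -0.0686, 0.1479]
ee_rot: [0.002, 0.996, -0.089, 0.0]
contact_force: [-0.2, -7.6, 1.7]
width: -0.0001
gripper_force: 3.5
```

```bash
python3 -c "
from h import *
st();blobs();st()"
```

```text
9.45 [ 0.5615 -0.0686  0.1479] [-0.2 -7.6  1.7] -0.0001
yel [([298, 177, 12, 23, 201], [303.7, 188.2])]
blue [([279, 262, 13, 31, 335], [284.8, 276.4])]
brass [([274, 184, 7, 9, 27], [276.2, 187.7]), ([240, 277, 5, 6, 18], [241.4, 278.9])]
red [([258, 188, 16, 14, 76], [266.1, 194.6])]
9.5 [ 0.5615 -0.0687  0.1479] [-0.6 -7.2  2.6] -0.0003
```

Request:
apply_moves(steps=[-0.18,-1.0,0.5,0,-0.18,-1.0,4,0,-0.18,-1.0,6,0,0.4,2.2,6,0,1.18,6.5,6,0,1.18,6.5,3,0,1.18,6.5,0,0,1.18,6.5,0,0])

```text
clock: 10.17
position: [0.5688, -0.0002, 0.1423]
ee_rot: [-0.001, 0.996, -0.089, -0.006]
contact_force: [-2.0, 0.1, -1.2]
width: 0.0001
gripper_force: 0.0
```

Request:
apply_moves(steps=[-0.27,-1.48,0,0,-0.45,-2.46,0,0,-0.54,-2.95,0,0,-0.64,-3.54,0,0,-0.68,-3.75,0,0,-0.68,-3.75,0,0])

```text
clock: 10.67
position: [0.5667, -0.0397, 0.1482]
ee_rot: [-0.0, 0.996, -0.09, 0.001]
contact_force: [1.1, 0.8, 0.9]
width: -0.0001
gripper_force: 0.3
```

```bash
python3 -c "
from h import *
st();blobs();st()"
```

```text
10.67 [ 0.5667 -0.0397  0.1482] [1.1 0.8 0.9] -0.0001
yel [([303, 175, 11, 22, 146], [309.6, 186.5])]
blue [([279, 262, 14, 31, 338], [284.8, 276.4])]
brass [([274, 184, 7, 8, 26], [276.7, 187.4]), ([240, 277, 5, 6, 19], [241.4, 278.8])]
red [([258, 188, 16, 13, 75], [265.9, 194.0])]
10.72 [ 0.5667 -0.0394  0.148 ] [-0.   1.2  0.4] -0.0001
```

Request:
apply_moves(steps=[-0.07,-0.4,0,0,-0.13,-0.7,0,0,-0.13,-0.7,0,0])

```text
clock: 10.97
position: [0.5652, -0.0461, 0.1476]
ee_rot: [-0.0, 0.996, -0.09, 0.0]
contact_force: [0.1, 1.4, 1.7]
width: -0.0005
gripper_force: 0.9
```

```bash
python3 -c "
from h import *
st();blobs();st()"
```

```text
10.97 [ 0.5652 -0.0461  0.1476] [0.1 1.4 1.7] -0.0005
yel [([304, 174, 12, 22, 143], [310.9, 186.0])]
blue [([279, 262, 14, 31, 336], [284.8, 276.4])]
brass [([275, 184, 6, 8, 23], [277.0, 187.1]), ([240, 277, 5, 6, 19], [241.4, 278.8])]
red [([258, 187, 16, 12, 75], [265.8, 192.8])]
11.02 [ 0.5652 -0.046   0.1475] [1.5 1.8 0.2] -0.0002
```

Request:
apply_moves(steps=[0.02,0.3,3,0,0.02,0.3,7,0,0.05,-1,8,0,0.05,-1.75,8,0,0.05,-1.75,8,0,0.05,-1.75,8,0])

```text
clock: 11.52
position: [0.5644, -0.0638, 0.2257]
ee_rot: [-0.0, 0.996, -0.09, -0.002]
contact_force: [0.3, 1.0, -0.2]
width: 0.0001
gripper_force: 0.0
```

Request:
apply_moves(steps=[0,0,0,0,0,0,0,0,0,0,-4,0,0,0,-8,0,0,0,-8.6,0,0,0,-8.6,0], jaw=0)

```text
clock: 12.02
position: [0.5628, -0.0627, 0.1381]
ee_rot: [-0.001, 0.996, -0.089, -0.004]
contact_force: [1.0, 1.0, 1.0]
width: 0.0725
gripper_force: 0.0
```

Request:
apply_moves(steps=[0,0,0,0,0,0,0,0,0,0,0,0,0,0,0,0,0,0,0,0], jaw=255, newtons=25)

```text
clock: 12.43
position: [0.5664, -0.0641, 0.1429]
ee_rot: [0.001, 0.996, -0.089, 0.001]
contact_force: [-1.0, -0.9, 2.1]
width: 0.0212
gripper_force: 30.2
```

```bash
python3 -c "
from h import *
st();blobs();st()"
```

```text
12.43 [ 0.5664 -0.0641  0.1429] [-1.  -0.9  2.1] 0.0212
yel [([303, 174, 11, 23, 150], [309.3, 185.9])]
blue [([279, 262, 14, 31, 338], [284.9, 276.5])]
brass [([274, 184, 7, 8, 26], [276.6, 187.3]), ([240, 277, 5, 6, 19], [241.4, 278.8])]
red [([258, 187, 16, 12, 76], [265.8, 192.9])]
12.48 [ 0.5664 -0.0642  0.1428] [-0.8 -0.7  3.1] 0.0216
```

Request:
apply_moves(steps=[0,0,0.5,0,0,0,0.9,0,0,0,0.9,0])

```text
clock: 12.73
position: [0.5651, -0.0633, 0.1507]
ee_rot: [-0.0, 0.996, -0.089, -0.0]
contact_force: [-0.4, -0.2, -2.1]
width: 0.0216
gripper_force: 29.8
```

```bash
python3 -c "
from h import *
st();blobs();st()"
```

```text
12.73 [ 0.5651 -0.0633  0.1507] [-0.4 -0.2 -2.1] 0.0216
yel [([303, 171, 12, 24, 163], [309.9, 183.4])]
blue [([279, 262, 13, 31, 335], [284.8, 276.5])]
brass [([276, 183, 6, 9, 22], [278.1, 187.0]), ([240, 277, 5, 6, 20], [241.5, 278.8])]
red [([258, 187, 16, 12, 74], [265.8, 192.8])]
12.78 [ 0.565  -0.0633  0.1504] [-1.   0.2 -2.6] 0.0214
```

Request:
apply_moves(steps=[0,0,0,0,0,0,0,0,-1.0,0.18,0,0,-2.0,0.36,0,0,-3.0,0.55,0,0], newtons=70)

```text
clock: 13.2
position: [0.5338, -0.0577, 0.15]
ee_rot: [-0.0, 0.996, -0.089, -0.001]
contact_force: [-0.9, 1.0, -1.8]
width: 0.021
gripper_force: 69.5
```

Request:
apply_moves(steps=[-1.0,0.18,0,0,-2.0,0.36,0,0,-3.0,0.55,0,0,-4.4,0.8,0,0,-4.4,0.8,0,0])

```text
clock: 13.62
position: [0.4877, -0.0491, 0.1502]
ee_rot: [-0.0, 0.996, -0.089, -0.002]
contact_force: [-0.7, 0.1, -1.9]
width: 0.0213
gripper_force: 69.5
```

```bash
python3 -c "
from h import *
s=st();blobs();print(s['ee_rot'])
im=get_image('top');cv2.imwrite('pics/top5_raw.png',im[:,:,::-1]);im=get_image('side');cv2.imwrite('pics/side5_raw.png',im[:,:,::-1]);st()"
```

```text
13.62 [ 0.4877 -0.0491  0.1502] [-0.7  0.1 -1.9] 0.0213
yel [([328, 181, 13, 25, 171], [335.0, 193.8])]
blue [([279, 262, 14, 31, 337], [284.8, 276.6])]
brass [([298, 193, 8, 10, 27], [300.4, 197.0]), ([240, 277, 5, 6, 19], [241.4, 278.8])]
red [([258, 187, 16, 12, 73], [265.7, 192.8])]
[-2.11041918e-04  9.95988336e-01 -8.94638356e-02 -1.84729278e-03]
13.77 [ 0.4921 -0.0502  0.1507] [ 0.3  0.1 -2.8] 0.0216
```

```bash
python3 -c "
from h import *
a=np.radians(-10.25);x=np.array([np.cos(a),np.sin(a),0])
n=np.array([-x[1],x[0],0]); T=np.array([.4921,-.0502,.1507])
def hit(u,v):
  p,d=ray('side',u,v); t=((T-p)@n)/(d@n); P=p+t*d; return (P-T)@x,P[2]
print('brass',hit(300.4,197.0),'grip',hit(335,193.8))
h=cv2.imread('pics/side5_raw.png');g=cv2.cvtColor(h,cv2.COLOR_BGR2HSV)
m=cv2.inRange(g,(0,0,120),(180,60,255)); m[:180]=0;m[225:]=0;m[:,:270]=0;m[:,335:]=0
for u in range(276,334,4):
  r=np.flatnonzero(m[180:225,u]); print(u,(r.min()+180,r.max()+180) if len(r) else None,end=' ')
"
```

```text
brass (np.float64(0.09265300657733358), np.float64(0.11112010624533708)) grip (np.float64(-0.016163124758843024), np.float64(0.16203769483755692))
276 (np.int64(196), np.int64(198)) 280 (np.int64(194), np.int64(196)) 284 (np.int64(180), np.int64(191)) 288 (np.int64(188), np.int64(193)) 292 (np.int64(188), np.int64(198)) 296 (np.int64(187), np.int64(202)) 300 (np.int64(180), np.int64(200)) 304 (np.int64(180), np.int64(202)) 308 (np.int64(180), np.int64(204)) 312 (np.int64(180), np.int64(206)) 316 (np.int64(182), np.int64(208)) 320 (np.int64(202), np.int64(210)) 324 (np.int64(204), np.int64(212)) 328 (np.int64(198), np.int64(215)) 332 (np.int64(206), np.int64(217))
```

Request:
apply_moves(steps=[-1,0.18,2,0,-2,0.4,5,0,-3,4,5,4,-4,8,5,8,-4.5,12,5,12,-5,16,5,16.9,-5.43,19.5,5,16.9,-5.43,21.78,5,16.9])

```text
clock: 14.43
position: [0.4369, 0.1711, 0.2007]
ee_rot: [-0.001, 0.998, 0.059, 0.0]
contact_force: [0.8, -0.7, -0.8]
width: 0.0213
gripper_force: 69.6
```

Request:
apply_moves(steps=[0,0,0,0,0,0,-2,0,0,0,-4,0,0,0,-4,0,0,0,-4,0])

```text
clock: 14.85
position: [0.4371, 0.1672, 0.1597]
ee_rot: [0.0, 0.998, 0.058, -0.001]
contact_force: [0.5, 0.4, -1.1]
width: 0.0211
gripper_force: 69.7
```

```bash
python3 -c "
from h import *
s=st();print(s['ee_rot']);blobs();im=get_image('top');cv2.imwrite('pics/top6_raw.png',im[:,:,::-1]);im=get_image('side');cv2.imwrite('pics/side6_raw.png',im[:,:,::-1]);s=st();print(s['ee_rot'])
h=cv2.cvtColor(cv2.imread('pics/top6_raw.png'),cv2.COLOR_BGR2HSV);h0=cv2.cvtColor(cv2.imread('pics/top0_raw.png'),cv2.COLOR_BGR2HSV)
for q in(h0,h):
  m=cv2.inRange(q,(0,0,170),(180,40,255)); m[:200]=0;m[255:]=0;m[:,:200]=0;m[:,235:]=0
  for v in range(204,254,3):
    r=np.flatnonzero(m[v]); print(v,r.mean().round(1) if len(r) else None,len(r),end='; ')
  print()
"
```

```text
14.85 [0.4371 0.1672 0.1597] [ 0.5  0.4 -1.1] 0.0211
[ 3.58825520e-04  9.98335474e-01  5.76630651e-02 -1.06037993e-03]
yel [([301, 225, 14, 29, 203], [309.5, 240.3])]
blue [([279, 262, 14, 31, 339], [284.8, 276.5])]
brass [([260, 240, 7, 13, 39], [262.4, 245.4]), ([240, 277, 5, 6, 20], [241.5, 278.8])]
red [([258, 187, 16, 12, 73], [265.9, 192.8])]
15.0 [0.4386 0.1676 0.1615] [ 0.2 -0.9 -2.6] 0.0211
[-1.00214568e-04  9.98344628e-01  5.75022072e-02  1.22090430e-03]
204 None 0; 207 212.0 3; 210 212.5 4; 213 212.5 4; 216 213.0 3; 219 212.5 4; 222 213.5 4; 225 213.5 4; 228 None 0; 231 214.5 6; 234 215.0 7; 237 215.5 6; 240 215.5 6; 243 216.0 7; 246 216.5 6; 249 216.5 6; 252 217.5 6; 
204 None 0; 207 211.0 5; 210 211.5 4; 213 211.5 4; 216 211.5 4; 219 211.5 4; 222 211.5 4; 225 212.0 1; 228 214.5 4; 231 209.5 11; 234 209.0 12; 237 208.0 9; 240 207.3 9; 243 202.5 6; 246 203.0 7; 249 203.0 7; 252 203.5 8;
```

```bash
python3 -c "
from h import *
x=np.array([.9936,.1132,0]);C=np.array([.5337,.1811,.085])
for z in(.085,.122):
  for s in(.015,.03,.045): print(z,s,np.round(proj('top',[*(C+s*x)[:2],z]),2))
print(proj('side',[*(C-.004*x)[:2],.122]))
# subpixel centroid by weighted brightness rows 208-222
for f in('top0','top6'):
  g=cv2.imread(f'pics/{f}_raw.png').astype(float).mean(2)
  for v0 in(209,214,219):
    w=np.clip(g[v0-2:v0+3,206:220].mean(0)-60,0,None); print(f,v0,round((w*np.arange(206,220)).sum()/w.sum(),2))
"
```

```text
0.085 0.015 [213.95 221.28]
0.085 0.03 [213.27 215.57]
0.085 0.045 [212.6  209.87]
0.122 0.015 [211.52 219.67]
0.122 0.03 [210.82 213.75]
0.122 0.045 [210.13 207.86]
(np.float64(262.50346635468304), np.float64(246.36019590734293))
top0 209 212.4
top0 214 212.76
top0 219 212.75
top6 209 211.24
top6 214 211.61
top6 219 211.63
```

```bash
python3 -c "
from h import *
A=np.load('pics/topavg.npy').mean(2);B=np.mean([get_image('top').astype(float).mean(2) for _ in range(8)],0)
np.save('pics/top6avg.npy',B);s=st()
def line(g,r0,r1,z):
  P=[]
  for v in range(r0,r1):
    w=g[v,203:223]; w=np.clip(w-np.median(np.sort(w)[:10])-25,0,None); u=(w*np.arange(203,223)).sum()/w.sum(); P.append(atz('top',u,v,z))
  P=np.array(P); k=np.polyfit(P[:,0],P[:,1],1); return P,k
for n,g,z,r in((('orig'),A,.085,(207,224)),('now',B,.1235,(205,222))):
  P,k=line(g,*r,z); print(n,'yaw',np.degrees(np.arctan(k[0])),'y at x=.56',np.polyval(k,.56),'resid',(P[:,1]-np.polyval(k,P[:,0])).std(), P[0].round(4),P[-1].round(4))
  for v in range(200,232,2): print(int(g[v,203:223].max()),end=' ')
  print()
"
```

```text
15.4 [0.4373 0.1677 0.1606] [-0.2 -0.3 -2.2] 0.0212
orig yaw 2.497533426928772 y at x=.56 0.1857357344292675 resid 0.00038858978162116737 [0.586 0.187 0.085] [0.5442 0.1845 0.085 ]
41 39 39 226 255 255 255 255 255 255 255 255 255 206 213 255 
now yaw 3.1964950592839343 y at x=.56 0.1828130491410256 resid 0.0003423274083728634 [0.5854 0.1846 0.1235] [0.5451 0.1823 0.1235]
36 36 137 255 253 255 255 255 255 255 255 255 250 212 253 255
```

Request:
apply_moves(steps=[-0.03,0.27,0,0,-0.03,0.27,-0.6,0,-0.03,0.27,-1.2,0,-0.03,0.27,-1.7,0,-0.03,0.27,-2.0,0,-0.03,0.27,-2.0,0])

```text
clock: 15.9
position: [0.4361, 0.1702, 0.1392]
ee_rot: [0.0, 0.998, 0.058, -0.001]
contact_force: [0.1, -0.8, -1.8]
width: 0.0208
gripper_force: 69.8
```

Request:
apply_moves(steps=[0,0,-0.5,0,0,0,-1.0,0,0,0,-1.2,0,0,0,-1.2,0])

```text
clock: 16.23
position: [0.4365, 0.1703, 0.1277]
ee_rot: [0.0, 0.998, 0.058, -0.001]
contact_force: [0.4, -0.1, -2.6]
width: 0.0211
gripper_force: 69.8
```

Request:
apply_moves(steps=[0,0,-0.2,0,0,0,-0.2,0])

```text
clock: 16.4
position: [0.4369, 0.1704, 0.1272]
ee_rot: [0.0, 0.998, 0.058, 0.0]
contact_force: [-2.7, -1.1, 4.1]
width: 0.0207
gripper_force: 70.7
```

```bash
python3 -c "
from h import *
st();blobs();st()"
```

```text
16.4 [0.4369 0.1704 0.1272] [-2.7 -1.1  4.1] 0.0207
yel [([300, 240, 14, 27, 201], [308.3, 253.5])]
blue [([279, 263, 13, 30, 319], [284.9, 277.2])]
brass [([259, 253, 8, 12, 38], [261.9, 258.0]), ([240, 277, 5, 6, 19], [241.4, 278.8])]
red [([258, 187, 16, 12, 79], [265.9, 192.8])]
16.45 [0.4369 0.1704 0.1272] [-3.1 -0.2  4.3] 0.0208
```

Request:
apply_moves(steps=[0,0,0.2,0,0,0,0.2,0,0,0,0.2,0,0,0,0.2,0,0,0,4,0,0,0,8,0,0,0,9,0,0,0,9,0], jaw=0)

```text
clock: 17.12
position: [0.4395, 0.1711, 0.2198]
ee_rot: [-0.001, 0.998, 0.058, 0.004]
contact_force: [-0.0, 0.3, 0.1]
width: 0.0851
gripper_force: 0.0
```

Request:
apply_moves(steps=[-0.8,4,0,0,-1.6,8,0,0,-1.65,8.8,0,0,-1.65,8.8,0,0,-1.65,8.8,0,0])

```text
clock: 17.53
position: [0.4197, 0.2579, 0.215]
ee_rot: [0.001, 0.998, 0.059, -0.001]
contact_force: [0.1, -0.7, -0.2]
width: 0.0854
gripper_force: 0.0
```

```bash
python3 -c "
from h import *
st();blobs();st()
im=get_image('side');cv2.imwrite('pics/side7_raw.png',im[:,:,::-1])"
```

```text
17.53 [0.4197 0.2579 0.215 ] [ 0.1 -0.7 -0.2] 0.0854
yel [([299, 238, 14, 29, 300], [305.6, 252.7])]
blue [([279, 263, 13, 30, 321], [284.9, 277.2])]
brass [([259, 254, 8, 11, 37], [261.6, 258.8]), ([299, 256, 2, 10, 13], [299.2, 260.5]), ([240, 277, 5, 6, 19], [241.4, 278.8])]
red [([258, 188, 15, 11, 68], [265.1, 193.2])]
17.58 [0.4199 0.2574 0.2152] [ 0.1 -0.7  0.6] 0.0855
```

Request:
apply_moves(steps=[0,0.1,-3,0,0,0.1,-6,0,0,0.1,-9.1,0,0,0.1,-9.1,0,0,0.1,-9.1,0])

```text
clock: 18.05
position: [0.4196, 0.2578, 0.1243]
ee_rot: [0.001, 0.998, 0.057, -0.002]
contact_force: [1.2, -0.9, -0.1]
width: 0.0854
gripper_force: 0.0
```

Request:
apply_moves(steps=[0,0,0,0,0,0,0,0,0,0,0,0,0,0,0,0,0,0,0,0,0,0,0,0], jaw=255)

```text
clock: 18.55
position: [0.4209, 0.2596, 0.1263]
ee_rot: [-0.0, 0.998, 0.058, 0.001]
contact_force: [-1.5, -0.7, 4.5]
width: 0.0209
gripper_force: 68.1
```

```bash
python3 -c "
from h import *
st();blobs();st()
im=cv2.imread('pics/side0_raw.png'); import h
h.get_image=lambda n: im[:,:,::-1]
print('initial');h.blobs()"
```

```text
18.55 [0.4209 0.2596 0.1263] [-1.5 -0.7  4.5] 0.0209
yel [([300, 238, 13, 29, 269], [306.4, 253.5])]
blue [([280, 264, 13, 29, 81], [288.8, 278.1])]
brass [([259, 254, 7, 11, 37], [261.5, 258.8]), ([299, 256, 3, 10, 14], [299.4, 261.0]), ([240, 277, 5, 6, 19], [241.4, 278.9])]
red [([258, 192, 7, 7, 32], [261.2, 195.2])]
18.6 [0.4208 0.2596 0.1263] [-1.5 -1.1  6.8] 0.021
initial
yel [([298, 238, 14, 29, 316], [304.6, 251.8])]
blue [([279, 262, 13, 31, 322], [285.0, 277.2])]
brass [([258, 253, 8, 12, 42], [260.7, 258.7]), ([298, 256, 2, 9, 14], [298.4, 259.5]), ([240, 277, 5, 6, 20], [241.5, 278.8])]
red [([258, 187, 16, 12, 81], [265.8, 192.7])]
```

Request:
apply_moves(steps=[0,0,2,0,0,0,4.5,0,0,0,8,0,0,0,11,0,0,-1.5,11,0,0.5,-5,11,0,1,-9,11,0,1.5,-13,11,0])

```text
clock: 19.27
position: [0.4349, 0.1286, 0.2351]
ee_rot: [0.0, 0.998, 0.059, -0.0]
contact_force: [1.0, -0.7, -1.0]
width: 0.0212
gripper_force: 68.8
```

Request:
apply_moves(steps=[1,-3.5,0,-4,2.2,-7,0,-9,3.5,-10.5,0,-14,4.6,-14,-2,-16.9,5.6,-17.9,-4,-16.9,5.6,-17.9,-7,-16.9,5.6,-17.9,-8.5,-16.9,5.6,-17.9,-8.5,-16.9])

```text
clock: 19.93
position: [0.4881, -0.0497, 0.1462]
ee_rot: [-0.001, 0.996, -0.09, -0.005]
contact_force: [-0.6, 0.1, -2.5]
width: 0.0212
gripper_force: 69.1
```

```bash
python3 -c "
from h import *
s=st();print(s['ee_rot']);blobs();shot('side','side8')
B=np.mean([get_image('top').astype(float).mean(2) for _ in range(5)],0);np.save('pics/top8.npy',B);s=st();print(s['ee_rot'])
g=cv2.imread('pics/side8_raw.png').mean(2); g0=cv2.imread('pics/side0_raw.png').mean(2)
print(g[184:202,268:300].astype(int)); print(B[174:200:2,302:324].astype(int))
"
```

```text
19.93 [ 0.4881 -0.0497  0.1462] [-0.6  0.1 -2.5] 0.0212
[-7.51732192e-04  9.95885604e-01 -9.04867487e-02 -4.84224989e-03]
yel [([299, 238, 14, 29, 297], [305.6, 252.9])]
blue [([325, 182, 12, 23, 94], [333.0, 193.8])]
brass [([296, 194, 7, 9, 24], [298.1, 197.3]), ([259, 254, 8, 11, 36], [261.6, 258.6]), ([299, 256, 2, 10, 14], [299.3, 260.6])]
red [([258, 187, 16, 12, 74], [266.0, 192.7])]
20.28 [ 0.4923 -0.0493  0.1517] [-0.7 -0.4 -1.8] 0.0213
[ 2.72518226e-04  9.96033711e-01 -8.89644402e-02  1.44942313e-03]
[[194 161 104  67  68  66  73  71  63  65  64  66  66  78 127 138 135 135
  113 102  95  97  98  99  97 100  94  98  99 109 175 194]
 [178 133  83  66  66  64  75  71  69  66  67  63  68  84 131 142 143 131
  110  97  97  95  93  93  95  98  93  97  96 109 173 194]
 [165 114  69  64  76  74  71  74  67  65  65  68  65  87 133 145 146 130
  110 113 115 120 113 100 100  96  97  95  96 103 149 178]
 [152 105  76  82 103  97  80  66  61  65  65  63  63  81 133 149 145 126
  115 163 185 199 182 137 103  98  93  95  97  96 100 126]
 [144 113 110 108 100  85  74  67  65  62  67  62  6
[... 2320 characters left out ...]
2 253 253 243 124  37  38  46
   41  46  42  46]
 [ 41  42  40  43  43  44  40  37  31  66 236 255 255 253  96  35  42  41
   44  46  43  47]
 [ 46  46  45  45  47  46  44  46  36  71 196 244 248 208  56  35  43  41
   46  43  46  45]
 [ 45  48  48  46  47  49  48  40  53 180 238 238 229 126  43  45  49  53
   52  51  51  49]
 [ 44  42  44  44  48  46  46  37  73 247 255 255 254  86  37  47  48  50
   49  52  47  48]
 [ 56  94 107  86  67  56  48  38  66 229 255 255 214  60  39  50  50  49
   52  50  53  50]
 [118 173 183 178 174 171 163 151 141 188 236 247 203  82  57  55  48  45
   47  45  46  46]
 [157 197 205 200 198 195 193 189 186 185 178 178 177 174 174 168 158 145
  135 128 113  99]]
```

```bash
python3 -c "
from h import *
a=np.radians(-10.3);x=np.array([np.cos(a),np.sin(a),0]);y=np.array([-x[1],x[0],0]);K=np.array([.6705,-.08,.11])
B=np.load('pics/top8.npy');P=[]
for v in range(181,197):
  w=np.clip(B[v,309:319]-60,0,None);u=(w*np.arange(309,319)).sum()/w.sum();p=atz('top',u,v,.11);P.append([(p-K)@x,(p-K)@y])
P=np.array(P);print(P.round(4));print(np.polyfit(P[:-3,0],P[:-3,1],1))
print(tri((281.3,190.6),(314.1,179.2)))
"
```

```text
[[-0.0275 -0.0023]
 [-0.0302 -0.0023]
 [-0.0328 -0.0024]
 [-0.0354 -0.0024]
 [-0.038  -0.0026]
 [-0.0406 -0.0027]
 [-0.0432 -0.0028]
 [-0.0458 -0.0031]
 [-0.0485 -0.0026]
 [-0.0512 -0.0022]
 [-0.0538 -0.0021]
 [-0.0564 -0.0022]
 [-0.059  -0.0025]
 [-0.0615 -0.0027]
 [-0.0642 -0.0026]
 [-0.0668 -0.0023]]
[-0.00183885 -0.00255582]
(array([ 0.64906347, -0.0773995 ,  0.1054957 ]), np.float64(0.0009270230994692099))
```

```bash
python3 -c "
from h import *
import h as H
a=np.radians(-10.3);x=np.array([np.cos(a),np.sin(a),0]);y=np.array([-x[1],x[0],0]);K=np.array([.6705,-.08,.11])
def hit(u,v,lat):
  p,d=ray('side',u,v); t=(lat-(p-K)@y)/(d@y); P=p+t*d; return ((P-K)@x).round(4),P[2].round(4)
for f,lat in(('side2',.0046),('side8',-.0025)):
  im=cv2.imread(f'pics/{f}_raw.png'); H.get_image=lambda n:im[:,:,::-1]; 
  b=[c for s,c in H.blobs()['brass'] if 250<c[0]<320 and c[1]<220][0]; print(f,'collar',hit(*b,lat))
  g=im.mean(2)
  print(g[184:198,274:292].astype(int))
" | grep -v '^yel\|^blue\|^red\|^brass'
```

```text
side2 collar (np.float64(-0.0746), np.float64(0.1132))
[[ 70  71  66  63  65  65  63  80 129 138 139 135 113  98  99  98  97 100]
 [ 71  66  66  61  69  64  63  86 131 145 142 132 110  99  97  98  95  97]
 [ 74  70  64  63  67  62  66  86 134 148 147 132 108  99  99 106 102 101]
 [ 79  64  65  67  66  64  66  93 136 150 146 126 104 105 131 163 156 129]
 [ 75  64  62  66  65  72 106 138 156 159 151 124 106 131 204 219 217 202]
 [ 69  66  63  66  70 114 188 212 208 189 181 162 133 135 181 194 210 222]
 [ 69  62  64  66  82 137 194 215 222 218 220 215 197 165 151 151 169 187]
 [ 73  72  71  69  77 112 154 183 199 192 189 205 220 196 160 141 143 148]
 [ 70  77  77  75  73  76 106 135 154 152 150 162 179 171 153 144 140 142]
 [ 67  68  74  71  76  86 113 133 128 131 136 137 139 144 142 144 144 143]
 [ 64  67  73  83 113 141 148 134 112 115 125 131 136 140 137 145 143 143]
 [ 68  82 111 142 154 156 143 120 100 102 109 114 124 136 136 143 143 149]
 [111 140 155 161 161 146 122 102  96  98 100 100 111 131 143 147 148 153]
 [151 158 160 152 137 120 106  97  95  97  95  95  96 129 140 142 144 
[... 411 characters left out ...]
115 153 189 219 203 154]
 [ 71  64  63  63  68  67  64  79 140 163 159 137 123 139 159 179 169 138]
 [ 69  66  65  64  70  65  61  77 149 197 214 209 183 155 141 141 136 125]
 [ 73  70  69  64  67  64  65  82 146 193 214 220 206 172 141 136 138 134]
 [ 72  74  76  72  67  73  73 104 136 156 180 195 186 157 137 144 154 187]
 [ 68  73  69  74  80 105 116 135 124 120 133 152 149 140 138 140 165 209]
 [ 61  63  75  94 112 144 150 137 110 100 101 111 129 136 140 141 151 176]
 [ 70  83 111 143 155 158 144 119 104  99  98  98 112 132 137 136 137 141]
 [110 140 153 164 162 143 121  99  94  96  93  99 107 131 138 135 133 135]
 [149 161 161 151 138 117 103  98  92  99  98  97 106 130 136 134 131 129]]
```

Request:
apply_moves(steps=[0.04,0.22,0.4,0,0.04,0.22,0.4,0,0.7,0.1,0.4,0,1.4,-0.03,0.4,0,2.0,-0.14,0.4,0,2.6,-0.25,0.4,0,2.6,-0.25,0.4,0])

```text
clock: 20.87
position: [0.5192, -0.0528, 0.1541]
ee_rot: [0.0, 0.996, -0.09, 0.001]
contact_force: [0.6, -0.5, -1.3]
width: 0.0211
gripper_force: 69.2
```

Request:
apply_moves(steps=[0.5,-0.09,0,0,1.0,-0.18,0,0,1.0,-0.18,0,0])

```text
clock: 21.12
position: [0.5285, -0.0544, 0.1542]
ee_rot: [0.0, 0.996, -0.09, 0.0]
contact_force: [0.7, -2.0, -1.9]
width: 0.0211
gripper_force: 69.1
```

Request:
apply_moves(steps=[0.5,-0.19,0,0,1.0,-0.28,0,0,1.5,-0.37,0,0,2.0,-0.46,0,0,2.0,-0.46,0,0])

```text
clock: 21.53
position: [0.5487, -0.0585, 0.154]
ee_rot: [-0.0, 0.996, -0.089, 0.0]
contact_force: [1.4, -0.2, -3.9]
width: 0.021
gripper_force: 68.8
```

Request:
apply_moves(steps=[0.5,-0.09,0,0,1.0,-0.18,0,0,1.5,-0.27,0,0,1.5,-0.27,0,0])

```text
clock: 21.87
position: [0.5627, -0.0615, 0.1539]
ee_rot: [0.0, 0.996, -0.09, -0.001]
contact_force: [-0.2, -1.1, -4.6]
width: 0.0211
gripper_force: 68.9
```

Request:
apply_moves(steps=[0.3,-0.05,0,0,0.5,-0.09,0,0,0.5,-0.09,0,0])

```text
clock: 22.12
position: [0.563, -0.0614, 0.1541]
ee_rot: [-0.0, 0.996, -0.089, -0.005]
contact_force: [-10.4, 0.3, 2.6]
width: 0.0213
gripper_force: 69.9
```

Request:
apply_moves(steps=[0.2,-0.04,0,0,0.4,-0.07,0,0,0.4,-0.07,0,0])

```text
clock: 22.37
position: [0.5634, -0.0614, 0.1539]
ee_rot: [-0.001, 0.996, -0.089, -0.009]
contact_force: [-17.5, 1.8, 7.6]
width: 0.0213
gripper_force: 70.4
```

```bash
python3 -c "
from h import *
st();blobs();st()"
```

```text
22.37 [ 0.5634 -0.0614  0.1539] [-17.5   1.8   7.6] 0.0213
yel [([299, 238, 14, 29, 299], [305.6, 252.8])]
blue [([301, 170, 11, 22, 99], [308.3, 181.4])]
brass [([274, 183, 7, 8, 27], [276.0, 186.2]), ([259, 254, 8, 11, 35], [261.6, 258.5]), ([299, 256, 2, 10, 13], [299.2, 260.5])]
red [([258, 187, 16, 12, 75], [265.7, 192.9])]
22.42 [ 0.5634 -0.0613  0.1539] [-16.5   1.8   6.3] 0.021
```

Request:
apply_moves(steps=[-0.6,0.11,0,0,-0.6,0.11,0,0])

```text
clock: 22.58
position: [0.5629, -0.0612, 0.1541]
ee_rot: [-0.0, 0.996, -0.09, -0.002]
contact_force: [-6.9, 0.9, -1.1]
width: 0.0211
gripper_force: 69.0
```

Request:
apply_moves(steps=[0,0,0,0,0,0,0,0,0,0,0,0,0,0,0,0,0,0,3.5,0,0,0,7,0,0,0,7,0], jaw=0)

```text
clock: 23.17
position: [0.5703, -0.0626, 0.2315]
ee_rot: [0.001, 0.996, -0.089, 0.007]
contact_force: [0.9, 0.1, 0.8]
width: 0.0853
gripper_force: 0.0
```

Request:
apply_moves(steps=[-0.5,-2.8,0,0,-0.81,-4.6,0,0,-0.81,-4.6,0,0,-0.81,-4.6,0,0,-0.81,-4.6,-3.5,0,-0.81,-4.6,-7.6,0,-0.81,-4.6,-7.6,0,-0.81,-4.6,-7.6,0], jaw=255)

```text
clock: 23.83
position: [0.5561, -0.1064, 0.1468]
ee_rot: [-0.001, 0.996, -0.089, -0.002]
contact_force: [0.1, 1.0, 0.4]
width: 0.0002
gripper_force: 0.0
```

```bash
python3 -c "
from h import *
st();blobs();st()"
```

```text
23.83 [ 0.5561 -0.1064  0.1468] [0.1 1.  0.4] 0.0002
yel [([299, 238, 14, 29, 298], [305.5, 252.7])]
blue [([301, 176, 13, 21, 188], [307.1, 186.6])]
brass [([274, 184, 7, 8, 26], [276.2, 187.3]), ([259, 254, 8, 11, 36], [261.6, 258.6]), ([299, 256, 3, 10, 13], [299.4, 261.5])]
red [([258, 187, 16, 12, 75], [265.8, 192.8])]
23.88 [ 0.558  -0.1071  0.1489] [ 0.5 -0.5  0.6] 0.0001
```

Request:
apply_moves(steps=[0.18,1.0,0,0,0.36,1.97,-0.2,0,0.45,2.46,-0.3,0,0.54,2.95,-0.3,0,0.64,3.54,-0.3,0,0.73,4.0,-0.3,0,0.73,4.0,-0.3,0])

```text
clock: 24.47
position: [0.5652, -0.0668, 0.1458]
ee_rot: [0.0, 0.996, -0.089, 0.001]
contact_force: [1.0, -0.8, 0.5]
width: 0.0001
gripper_force: 0.3
```

Request:
apply_moves(steps=[0.09,0.5,0,0,0.18,0.98,-0.2,0,0.18,0.98,-0.2,0])

```text
clock: 24.72
position: [0.5664, -0.0571, 0.1431]
ee_rot: [-0.0, 0.996, -0.089, -0.0]
contact_force: [0.0, -1.0, 0.8]
width: -0.0002
gripper_force: 0.5
```

```bash
python3 -c "
from h import *
st();blobs();st()"
```

```text
24.72 [ 0.5664 -0.0571  0.1431] [ 0.  -1.   0.8] -0.0002
yel [([299, 238, 14, 29, 300], [305.6, 252.8])]
blue [([294, 183, 14, 19, 167], [300.4, 191.3])]
brass [([274, 184, 7, 9, 28], [276.4, 187.7]), ([259, 254, 8, 11, 36], [261.5, 258.9]), ([298, 256, 3, 10, 12], [299.1, 261.2])]
red [([260, 190, 15, 17, 76], [267.0, 198.4])]
24.77 [ 0.5662 -0.0573  0.1431] [-0.2 -1.4  1.2] -0.0001
```

Request:
apply_moves(steps=[0.14,0.79,-0.4,0,0.25,1.38,-1.0,0,0.32,1.77,-1.6,0,0.38,2.07,-2.2,0,0.42,2.31,-2.8,0,0.46,2.51,-3.3,0,0.46,2.51,-3.3,0])

```text
clock: 25.35
position: [0.5715, -0.0327, 0.1099]
ee_rot: [0.0, 0.996, -0.089, 0.0]
contact_force: [0.5, -0.0, 8.7]
width: -0.0002
gripper_force: 3.8
```

```bash
python3 -c "
from h import *
st();blobs();st()"
```

```text
25.35 [ 0.5715 -0.0327  0.1099] [ 0.5 -0.   8.7] -0.0002
yel [([299, 238, 14, 29, 306], [305.7, 252.8])]
blue [([284, 205, 20, 15, 191], [293.6, 212.1])]
brass [([276, 184, 6, 9, 21], [277.6, 187.5]), ([259, 254, 8, 11, 36], [261.7, 258.6]), ([299, 256, 2, 10, 13], [299.2, 260.5])]
red [([276, 193, 4, 18, 63], [277.6, 201.8])]
25.4 [ 0.5715 -0.0328  0.1103] [ 1.  -0.4  7.6] -0.0002
```

Request:
apply_moves(steps=[0,0,-0.3,0,0,0,-0.5,0,0,0,-0.5,0])

```text
clock: 25.65
position: [0.5717, -0.0326, 0.1078]
ee_rot: [0.0, 0.996, -0.089, 0.001]
contact_force: [-3.6, 0.1, 20.1]
width: -0.0003
gripper_force: 10.0
```

```bash
python3 -c "
from h import *
st();b=blobs();shot('side','side9');st()
a=np.radians(-10.3);x=np.array([np.cos(a),np.sin(a),0]);y=np.array([-x[1],x[0],0]);K=np.array([.6705,-.08,.11])
for t in(1.4,1.5,1.57,1.65): print(t,proj('side',K-.006*x+.068*(np.cos(t)*y-np.sin(t)*np.array([0,0,1]))),proj('side',K-.006*x+.02*(np.cos(t)*y-np.sin(t)*np.array([0,0,1]))))
h=cv2.cvtColor(cv2.imread('pics/side9_raw.png'),cv2.COLOR_BGR2HSV);m=cv2.inRange(h,(0,120,60),(8,255,255))
for v in range(190,214,2):
  r=np.flatnonzero(m[v,265:295])+265; print(v,r.mean() if len(r) else None,len(r))
"
```

```text
25.65 [ 0.5717 -0.0326  0.1078] [-3.6  0.1 20.1] -0.0003
yel [([299, 238, 14, 29, 305], [305.6, 252.8])]
blue [([284, 206, 20, 15, 190], [293.4, 213.0])]
brass [([276, 183, 5, 10, 21], [277.5, 187.2]), ([259, 254, 8, 11, 34], [261.6, 258.5]), ([299, 256, 2, 10, 11], [299.2, 260.9])]
red [([276, 193, 4, 18, 63], [277.6, 201.8])]
25.75 [ 0.5717 -0.0326  0.1079] [-3.8  0.8 20. ] -0.0001
1.4 (np.float64(274.1135824373276), np.float64(210.22128175259732)) (np.float64(276.12495014065223), np.float64(194.24258888147602))
1.5 (np.float64(275.80448282302893), np.float64(209.57366655605182)) (np.float64(276.62912869548614), np.float64(194.0663163451553))
1.57 (np.float64(276.9886824049027), np.float64(208.99468782479997)) (np.float64(276.98378565836794), np.float64(193.9039346904481))
1.65 (np.float64(278.33486882901457), np.float64(208.21113560096413)) (np.float64(277.388381513037), np.float64(193.68025413031745))
190 None 0
192 None 0
194 277.5 4
196 278.0 3
198 277.5 4
200 277.5 4
202 277.5 4
204 277.5 4
206 277.5 4
208 278.0 5
210 277.5 4
212 None 0
```

Request:
apply_moves(steps=[0,0,2,0,0.1,0.5,5,7,0.2,1.5,7,14,0.28,2.26,7,21,0.28,2.26,7,28,0.28,2.26,7,35,0.28,2.26,7,42,0.28,2.26,7,49])

```text
clock: 26.42
position: [0.5727, -0.0099, 0.1738]
ee_rot: [-0.001, 0.942, 0.334, -0.001]
contact_force: [-0.3, 0.9, -0.2]
width: -0.0001
gripper_force: 0.0
```

Request:
apply_moves(steps=[0,0,0,7,0,0,0,14,0,0,0,21,0,0,0,28,0,0,0,35,0,0,0,41,0,0,0,41,0,0,0,41], jaw=0)

```text
clock: 27.08
position: [0.5731, -0.01, 0.1741]
ee_rot: [-0.001, 0.768, 0.64, -0.001]
contact_force: [0.3, 0.1, 0.2]
width: 0.0853
gripper_force: 0.0
```

```bash
python3 -c "
from h import *
s=st();print(s['ee_rot']);b=blobs();shot('side','side10');s=st();print(s['ee_rot'])
u,v=[c for q,c in b['blue']][0]
a=np.radians(-10.3);x=np.array([np.cos(a),np.sin(a),0]);y=np.array([-x[1],x[0],0])
H=np.array([.563,-.0614,.0])  # lateral plane of axis
Q=H+.053*y
p,d=ray('side',u,v);t=((Q-p)@y)/(d@y);print('grip centre est',p+t*d)
duo('p10','side10',(235,150,110),'side10',(225,220,100))
"
```

```text
27.08 [ 0.5731 -0.01    0.1741] [0.3 0.1 0.2] 0.0853
[-0.00087046  0.76844558  0.63991407 -0.00078681]
yel [([299, 238, 15, 29, 305], [305.6, 252.7])]
blue [([285, 203, 20, 17, 206], [293.9, 210.9])]
brass [([276, 183, 6, 10, 26], [277.6, 187.1]), ([259, 254, 8, 11, 36], [261.7, 258.6])]
red [([276, 193, 4, 18, 66], [277.5, 202.1])]
27.18 [ 0.5734 -0.0101  0.1746] [ 0.4  0.6 -0.1] 0.0856
[-5.02171456e-04  7.68225285e-01  6.40179212e-01 -4.85405955e-04]
grip centre est [ 0.56692701 -0.00824558  0.10358581]
```

Request:
apply_moves(steps=[-0.3,0.1,-2,0,-0.55,0.1,-5,0,-0.55,0.1,-7.9,0,-0.55,0.1,-7.9,0,-0.55,0.1,-7.9,0])

```text
clock: 27.6
position: [0.5671, -0.009, 0.0952]
ee_rot: [-0.001, 0.768, 0.641, -0.001]
contact_force: [0.9, -0.1, -0.4]
width: 0.0853
gripper_force: 0.0
```

Request:
apply_moves(steps=[0,0,0,0,0,0,0,0,0,0,0,0,0,0,0,0,0,0,0,0], jaw=255, newtons=25)

```text
clock: 28.02
position: [0.5689, -0.0092, 0.0973]
ee_rot: [0.001, 0.768, 0.641, 0.001]
contact_force: [0.1, -0.1, 0.3]
width: 0.0255
gripper_force: 1.2
```

Request:
apply_moves(steps=[0,0,0,0,0,0,0,0,0,0,0,0])

```text
clock: 28.27
position: [0.5692, -0.0091, 0.097]
ee_rot: [0.001, 0.767, 0.641, 0.001]
contact_force: [0.4, 0.4, 2.4]
width: 0.0219
gripper_force: 26.7
```

Request:
apply_moves(steps=[0,0,0.3,0,0,0,0.6,0,0,0,0.6,0])

```text
clock: 28.52
position: [0.5676, -0.0086, 0.1022]
ee_rot: [-0.001, 0.768, 0.641, -0.0]
contact_force: [1.5, 2.1, -1.8]
width: 0.0216
gripper_force: 24.3
```

```bash
python3 -c "
from h import *
st();b=blobs();s=st();print(s['moment'])"
```

```text
28.52 [ 0.5676 -0.0086  0.1022] [ 1.5  2.1 -1.8] 0.0216
yel [([299, 238, 14, 29, 303], [305.6, 252.8])]
blue [([286, 205, 10, 14, 94], [290.2, 211.9]), ([303, 205, 2, 6, 9], [303.7, 207.9])]
brass [([276, 187, 4, 6, 14], [277.5, 189.8]), ([259, 254, 8, 11, 34], [261.6, 258.5]), ([299, 256, 2, 10, 11], [299.1, 260.9])]
red [([276, 193, 4, 19, 66], [277.6, 201.9])]
28.57 [ 0.5675 -0.0087  0.102 ] [ 0.8  2.  -1.5] 0.0219
[0.4091293  0.01022697 0.20878383]
```

Request:
apply_moves(steps=[0,0,0,0,0,0,0,0,-1.0,0.18,0,0,-2.0,0.36,0,0,-3.0,0.55,0,0], newtons=80)

```text
clock: 28.98
position: [0.538, -0.0038, 0.1024]
ee_rot: [0.001, 0.767, 0.641, 0.0]
contact_force: [2.6, 1.9, -3.1]
width: 0.0198
gripper_force: 80.0
```

Request:
apply_moves(steps=[-1.0,0.18,0,0,-2.0,0.36,0,0,-3.0,0.55,0,0,-4.4,0.8,0,0,-4.4,0.8,0,0])

```text
clock: 29.4
position: [0.4897, 0.005, 0.102]
ee_rot: [-0.002, 0.768, 0.641, -0.002]
contact_force: [-1.3, 0.5, -2.5]
width: 0.0197
gripper_force: 80.0
```

```bash
python3 -c "
from h import *
st();b=blobs();shot('side','side11');s=st()"
```

```text
29.4 [0.4897 0.005  0.102 ] [-1.3  0.5 -2.5] 0.0197
yel [([299, 238, 14, 29, 301], [305.6, 253.0])]
blue [([310, 216, 11, 15, 106], [314.8, 223.6])]
brass [([299, 196, 3, 7, 16], [300.1, 199.2]), ([259, 254, 8, 11, 37], [261.6, 258.7]), ([299, 256, 3, 10, 13], [299.3, 261.0])]
red [([276, 192, 4, 19, 66], [277.6, 201.8])]
29.5 [0.4938 0.0043 0.1026] [ 0.5 -0.6 -0.6] 0.0197
```

Request:
apply_moves(steps=[-3,0,0,0,-5,-3,0,3,-6,-7,0,6,-7,-11,0,9,-8,-15,0,12,-8.7,-19,0,15,-9.4,-23,0,18,-9.8,-27,0,20])

```text
clock: 30.17
position: [0.3958, -0.2683, 0.1027]
ee_rot: [0.001, 0.644, 0.765, -0.0]
contact_force: [1.2, -0.5, -2.1]
width: 0.0196
gripper_force: 80.0
```

Request:
apply_moves(steps=[-0.3,-4,-1,0,-0.4,-5.8,-3,0,-0.4,-5.8,-5,0,-0.4,-5.8,-6.5,0,-0.4,-5.8,-6.5,0,-0.4,-5.8,-6.5,0])

```text
clock: 30.67
position: [0.3922, -0.324, 0.0367]
ee_rot: [-0.001, 0.645, 0.764, 0.0]
contact_force: [0.4, 0.1, -1.8]
width: 0.0197
gripper_force: 80.0
```

```bash
python3 -c "
from h import *
b=blobs();s=st();print(s['ee_rot']);shot('side','side12')
a=np.radians(9.9);x=np.array([np.cos(a),np.sin(a),0]);y=np.array([-x[1],x[0],0]);G=s['position']
for dz in(0,.007,.014):
  q=G+[0,0,dz]; print(dz,'grip',proj('side',q),'collar',proj('side',q+.101*x-.053*y))
duo('p12','side12',(315,165,110),'side12',(225,160,100))
"
```

```text
yel [([299, 238, 14, 29, 302], [305.6, 252.4])]
blue [([398, 193, 8, 14, 82], [401.7, 199.6])]
brass [([259, 254, 8, 11, 35], [261.7, 258.5]), ([298, 256, 3, 10, 17], [299.3, 260.5])]
red [([276, 192, 4, 20, 71], [277.6, 201.8])]
30.72 [ 0.3929 -0.3243  0.0376] [ 0.4  0.2 -1.4] 0.0199
[ 4.52145826e-04  6.44538779e-01  7.64571482e-01 -8.44536329e-05]
0 grip (np.float64(401.7533076898542), np.float64(200.59708435579188)) collar (np.float64(371.6823533570343), np.float64(186.243552083737))
0.007 grip (np.float64(402.09531561229113), np.float64(198.49572961564914)) collar (np.float64(371.9271547566276), np.float64(184.22071055447498))
0.014 grip (np.float64(402.4392148030601), np.float64(196.38275460178264)) collar (np.float64(372.173235018042), np.float64(182.1873015415048))
```

View pics/p12.png

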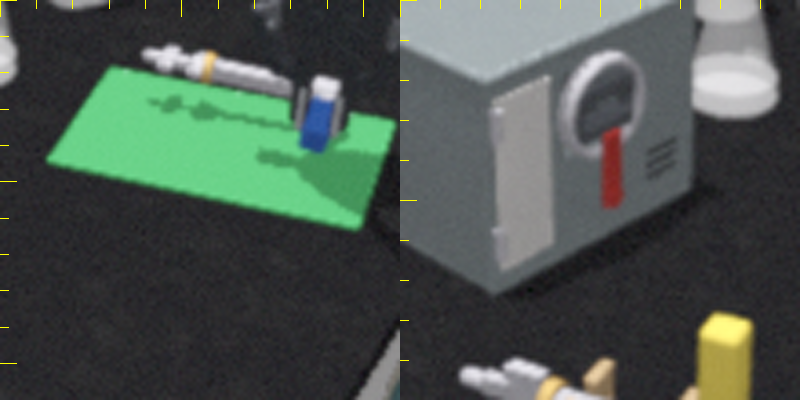

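Request:
apply_moves(steps=[0,0,-1,0,0,0,-2,0,0,0,-2.3,0,0,0,-2.3,0])

```text
clock: 31.1
position: [0.3921, -0.3231, 0.0137]
ee_rot: [-0.001, 0.644, 0.765, 0.0]
contact_force: [0.1, 1.1, 1.3]
width: 0.02
gripper_force: 80.2
```

Request:
apply_moves(steps=[0,0,-0.3,0,0,0,-0.5,0,0,0,-0.5,0])

```text
clock: 31.35
position: [0.3925, -0.3234, 0.0124]
ee_rot: [0.0, 0.644, 0.765, 0.0]
contact_force: [-4.3, 5.7, 23.9]
width: 0.0197
gripper_force: 83.1
```

Request:
apply_moves(steps=[0,0,0.4,0,0,0,0.4,0])

```text
clock: 31.52
position: [0.3929, -0.3243, 0.0145]
ee_rot: [0.001, 0.644, 0.765, -0.0]
contact_force: [0.2, -1.0, -1.3]
width: 0.02
gripper_force: 80.0
```

Request:
apply_moves(steps=[0,0,0,0,0,0,0,0,0,0,0,0,0,0,0,0,0,0,0,0,0,0,3,0,0,0,7,0,0,0,11,0], jaw=0)

```text
clock: 32.18
position: [0.3915, -0.3228, 0.1234]
ee_rot: [-0.002, 0.645, 0.765, 0.0]
contact_force: [1.0, -0.9, -0.0]
width: 0.0853
gripper_force: 0.0
```

Request:
apply_moves(steps=[-3,0,4,0,-6,0,6,0,-9,0,6,0,-9,0,6,0])

```text
clock: 32.52
position: [0.2983, -0.3232, 0.185]
ee_rot: [-0.0, 0.645, 0.764, -0.001]
contact_force: [-0.3, 0.7, -0.8]
width: 0.0856
gripper_force: 0.0
```

```bash
python3 -c "
from h import *
b=blobs();s=st();shot('side','side13');shot('top','top13')
im=cv2.imread('pics/side13_raw.png');h=cv2.cvtColor(im,cv2.COLOR_BGR2HSV)
for n,lo,hi in(('brass',(14,90,80),(30,255,255)),):
  m=cv2.inRange(h,lo,hi);m[:150]=0;m[230:]=0;m[:,:330]=0;k=np.argwhere(m);print(n,k.mean(0)[::-1] if len(k) else None,len(k))
G=np.array([.3925,-.3234,.016]);a=np.radians(9.9);x=np.array([np.cos(a),np.sin(a),0]);y=np.array([-x[1],x[0],0])
for z in(.016,.03):
  G[2]=z;print(z,'grip',proj('side',G),'collar',proj('side',G+.101*x-.053*y),proj('top',G),proj('top',G+.101*x-.053*y))
t=cv2.cvtColor(cv2.imread('pics/top13_raw.png'),cv2.COLOR_BGR2HSV);m=cv2.inRange(t,(105,150,60),(125,255,255));m[:,:355]=0;k=np.argwhere(m);print('top blue',k.mean(0)[::-1] if len(k) else None,len(k),k.min(0),k.max(0))
m=cv2.inRange(t,(10,90,80),(30,255,255));m[:,:355]=0;m[:,450:]=0;k=np.argwhere(m);print('top brass',k.mean(0)[::-1] if len(k) else None,len(k))
# bystander shift check in side and top
for n,boxes in(('side',{'bottle':(180,232,212,280),'cruc':(150,278,174,300),'flask':(294,130,322,192)}),('top',{'bottle':(190,152,220,182),'cruc':(156,158,178,178),'flask':(380,145,424,180)})):
  A=cv2.imread(f'pics/{n}0_raw.png').astype(float);B=cv2.imread(f'pics/{n}13_raw.png').astype(float)
  for q,(x0,y0,x1,y1) in boxes.items(): print(n,q,np.abs(A-B)[y0:y1,x0:x1].mean().round(2))
"
```

```text
yel [([299, 238, 14, 29, 300], [305.6, 252.6])]
blue [([397, 200, 9, 14, 91], [400.9, 206.4])]
brass [([370, 187, 3, 9, 13], [370.8, 190.7]), ([259, 254, 8, 11, 39], [261.6, 258.8]), ([298, 256, 4, 10, 17], [299.4, 261.0])]
red [([276, 193, 4, 18, 66], [277.5, 201.7])]
32.57 [ 0.3004 -0.3234  0.1842] [-0.3 -0.9  0.4] 0.0853
brass [370.8125 191.1875] 16
0.016 grip (np.float64(400.72544010979374), np.float64(207.1946545901861)) collar (np.float64(370.931914882381), np.float64(192.58645706986707)) (np.float64(405.50597573190555), np.float64(276.9479384462033)) (np.float64(415.6768399023663), np.float64(236.5153522031494))
0.03 grip (np.float64(401.40033913607033), np.float64(203.0495085891677)) collar (np.float64(371.41527398474165), np.float64(188.59310263225913)) (np.float64(407.12232643440984), np.float64(277.1001397455285)) (np.float64(417.4020144484832), np.float64(236.15012290521219))
top blue [398.54931973 111.16496599] 588 [ 24 355] [281 419]
top brass [417.28571429 235.71428571] 21
side bottle 4.36
side cruc 5.74
side flask 5.88
top bottle 3.22
top cruc 2.4
top flask 3.04
```

```bash
python3 -c "
from rig import *
print(sign_off())"
```

```text
the job is handed in; nothing more can be done
None
```

The yellow key jammed and hangs upright in the rack again. The blue key opened the latch to its stop and now lies flat on the green mat, with the flask, bottle and crucible unmoved; I handed the job in at about 32.6 s.

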